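# Snap the axle clip onto the spindle with the fork tool

## Robot

A 6-joint arm with a two-finger parallel gripper is mounted at the origin on the work surface. World frame = base frame: x ahead of the robot, y to its left, z up, the work surface at z = 0. Lengths are in m, angles in rad, forces in N, time in s.
With the tool pointing down it reaches from about 0.35 to 1 m from the base axis. Payload 7.1 kg.
Tool frame: the origin (TCP) lies at the very end of the fingers, on their centre line; the grasp point (between the pads) lies 19 mm behind it; y points along the fingers, z is the direction in which the jaws open and shut, and the axes are right-handed (so a half turn about y gives the same grasp; the last joint's range is limited). The gripper opens to 85 mm and grips with 20 to 120 N. Pads are 22 mm wide; open, the fingers measure 114 mm over their backs; the gripper's body (76 mm by 85 mm) begins 54 mm behind the grasp point. The pads swing forward as they close: fully open they stand 13 mm farther back than shut.
Start: joints at [-1.216, 0.423, 1.63, -0, 1.089, -0.019], TCP at [0.228, -0.582, 0.231] pointing down, gripper open.
Joint ranges: [-3, 3], [-0.9, 2.11], [0.09, 2.58], [-1.31, 4.45], [0.11, 2.69], [-2.54, 2.54]. Speed limits (rad/s): [2.39, 2.39, 3.01, 3.14, 3.14, 3.14].

## Interface

Orientations are given as a unit quaternion [w, x, y, z].
In Python, from workcell import r, imaging gives the robot as it stands. Calls block until the motion is done:
- r.goto(position, orientation): joint-space move of the TCP to a pose.
- r.move_l(position, feed=0.15, frame=None): straight line of the TCP; frame=None keeps the orientation; feed is the mean speed in m/s.
- r.set_joints(angles): joint-space move.
- r.move_gripper(opening, newtons=None): finger opening in m; newtons is the grip in N (None keeps the last); returns when the fingers have stopped.
- r.wait(seconds).
- r.inverse_kinematics(position, orientation): joint angles nearest the present ones, or None.
- r.get_state(): the state.
- imaging.snapshot(name): name is "side" or "top"; returns the picture (384x512x3 uint8, blue, green, red); there is no depth.
- imaging.calibration(name): a dict with "fx", "fy", "cx", "cy" (pixels), "k1" (the pictures are not rectified: a ray, as slopes to the right and down, at radius r is drawn at 1 + k1 r^2 times it, then the intrinsics apply), "R" (3x3) and "t" (3): a world point X has camera coordinates R X + t. Camera axes: x right, y down, z forward; pixel columns grow to the right and rows downward; lengths in m; the calibration is good to about 2 mm. A picture is of the moment at which its call begins. calibration takes no time and is no camera call.
A pose or a line that the arm cannot do raises r.MotionError and nothing moves.
- r.hand_in(): hands the job in, once; it reports no verdict.
The state is a dict: "time": time; "qpos": joint angles; "joint_vel": joint speeds; "effort": joint torques, N m; "tcp_pos": TCP position; "tcp_rot": TCP orientation; "contact_force": force on the tool from outside, world axes, zero at the start; "ft_torque": the same for the moment, N m; "opening": finger opening in m.
Only numpy, scipy, OpenCV 4.12 (cv2) and the standard library are available. Lean on these libraries where they do the work, as an engineer would, in place of code of your own. Each camera call takes 0.05 s, during which the arm holds its last target.

## Task

Two grey spindle fixtures stand on the bench; one already wears its brass-coloured axle clip, on the other the clip still lies out in its guide. Pick up the red-handled fork tool and, with its steel fork, push that clip along its guide until it snaps fully home around the shaft, then lay the tool back flat on the bench and let go. Push the clip with the tool only, never with the gripper or arm.

Things in the scene. Friction and masses are not known exactly. Their poses are not given: they have to be found in the camera images.
- fork: Fork tool, 165 mm long, lying on the bench. Origin: middle of the handle, on its underside. x points to the fork, z up. Red flat-sided handle: x -55 to +55 mm, 24 wide (y), 30 tall; grip it across y. Ahead of it steel shank and fork, z 0 to 10: shank 14 wide, cross bar x 87 to 95, 36 wide, two tines 8 wide at y +14 and -14, blunt ends at x = 110. About 0.13 to 0.21 kg, balanced near x = 20.
- clip: Loose brass-coloured split clip, 80 g, flat in the guide of the unfinished fixture. Origin: underside, centre of its C opening. x points out of the open mouth, to the shaft; z up. 6 mm thick, x -31 to +18 mm. At its closed end an upright heel tab 52 wide (y), z 0 to 20, back face x = -31: push there. Sliding takes 1 N, springing on 5 to 15 N over the last 17 mm, then it stops on the shaft.
- spindle: Unfinished fixture, fixed: grey block, steel shaft standing on it, guide for the clip. Origin: on the bench, under the shaft's axis; z up, x = push direction. Foot x -105 to +45 mm, 96 wide. Guide floor at z = 50; rails on it to z = 60, x -100 to -15, inner faces y = +30, -30. Shaft head 30 in diameter, to z = 89. The finished fixture looks alike but has its clip on, about 0.3 m to the side.
- groove (a point): Centre of the shaft's groove at the guide floor, 50 mm above the bench; axes as the fixture's. Groove 20 mm in diameter, 9 high, under the shaft's head. The clip starts with its origin 45 to 65 mm before this point (along -x of the fixture); home, the clip's origin is here and its heel's back face 31 mm before it.
There are look-alikes about, which are no part of the job. There is more than one size of the fork; the one meant has the size given above.

How it is judged:
By the outcome, as a careful person would: the job done as asked, in the order asked, and still so for the second after the job is handed in, with the robot touching nothing.
It also fails if it takes over 58 s, if anything falls off the work surface, if the arm or the gripper's body presses on something with over 40 N, if the wrist force passes 120 N, or if a joint passes its speed limit or range.

## Working session

There is one attempt and no reset: what is moved stays moved. The work goes in short steps, each a Python script; the robot and the scene stay as the last script left them, time stands still between calls to the robot, and variables do not carry over. Pictures are saved under pics/ and viewed, and the job is handed in when it is done.

```bash
mkdir -p pics; ls; python3 - <<'E'
from workcell import r, imaging
import cv2
for n in("side","top"):
    im=imaging.snapshot(n); cv2.imwrite(f"pics/{n}0.png",im)
    c=imaging.calibration(n); print(n,c)
print(r.get_state())
E
```

```text
pics
side {'fx': 425.0677242138159, 'fy': 425.0677242138159, 'cx': 251.50728579788202, 'cy': 195.38544620376638, 'k1': 0.047018379580516946, 'R': array([[ 0.99994816, -0.0085245 ,  0.00556886],
       [-0.00276846, -0.75392299, -0.65695696],
       [ 0.00979872,  0.65690749, -0.75390751]]), 't': array([-0.46718058, -0.02034626,  1.0454868 ])}
top {'fx': 461.2778738927495, 'fy': 461.2778738927495, 'cx': 256.5003715506165, 'cy': 185.98423643996213, 'k1': 0.03741479680064972, 'R': array([[ 0.02300516, -0.99973298, -0.00217618],
       [-0.9957803 , -0.02272066, -0.08891211],
       [ 0.08883892,  0.00421244, -0.9960371 ]]), 't': array([-0.09983023,  0.46372066,  1.06350671])}
{'time': 0.1, 'qpos': array([-1.21601249e+00,  4.23753809e-01,  1.63063149e+00, -7.52388511e-06,
        1.08859769e+00, -1.89718063e-02]), 'joint_vel': array([-0.00173547, -0.00169853, -0.00229196,  0.0014044 , -0.00197495,
        0.00023618]), 'effort': array([-9.44536478e-04, -5.58427763e+01, -2.82445264e+01, -6.35701258e-05,
        3.00485226e-03, -2.03841995e-05]), 'tcp_pos': array([ 0.22805994, -0.58136414,  0.23062301]), 'tcp_rot': array([ 0.13129148, -0.13146043,  0.69527927, -0.69431077]), 'contact_force': array([ 0.48773322, -0.59257566,  0.15506704]), 'ft_torque': array([-0.03314293, -0.04821162, -0.01347704]), 'opening': 0.08520431468495662}
```

View pics/top0.png

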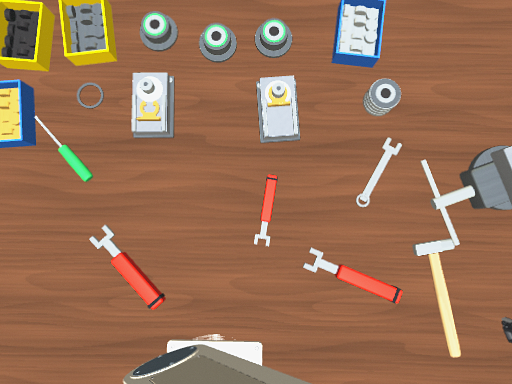

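View pics/side0.png

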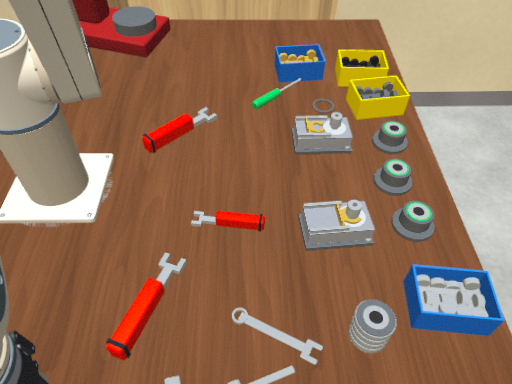

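```bash
cat > h.py <<'E'
import numpy as np, cv2
from workcell import r, imaging
def ray(n,px):
    c=imaging.calibration(n)
    d=np.array([(px[0]-c['cx'])/c['fx'],(px[1]-c['cy'])/c['fy']]); u=d.copy()
    for _ in range(20): u=d/(1+c['k1']*(u@u))
    R=c['R']; return -R.T@c['t'], R.T@np.array([u[0],u[1],1])
def at(n,px,z):
    o,d=ray(n,px); return o+d*(z-o[2])/d[2]
def proj(n,X):
    c=imaging.calibration(n); p=c['R']@np.array(X)+c['t']; u=p[:2]/p[2]; u=u*(1+c['k1']*(u@u))
    return np.array([u[0]*c['fx']+c['cx'],u[1]*c['fy']+c['cy']])
def crop(n,src,x0,y0,x1,y1,s,out):
    im=cv2.imread(src) if isinstance(src,str) else src
    cv2.imwrite(out,cv2.resize(im[y0:y1,x0:x1],None,fx=s,fy=s,interpolation=cv2.INTER_CUBIC))
E
python3 - <<'E'
from h import *
crop('top','pics/top0.png',120,60,320,150,4,'pics/c1.png')
crop('top','pics/top0.png',80,165,420,315,2.3,'pics/c2.png')
crop('side','pics/side0.png',280,100,400,260,3.7,'pics/c3.png')
for a,b in [((102,236),(157,303)),((262,244),(272,176)),((309,258),(400,297))]:
    A,B=at('top',a,.01),at('top',b,.015); print(A,B,np.linalg.norm(A-B))
E
```

```text
[0.34103552 0.2698066  0.01      ] [0.19082461 0.13358052 0.015     ] 0.20284443105674765
[ 0.330553  -0.1051738  0.01     ] [ 0.49093215 -0.12528131  0.015     ] 0.16171203632920564
[ 0.30072372 -0.21566552  0.01      ] [ 0.21783123 -0.42474156  0.015     ] 0.22496434971475596
```

View pics/c1.png

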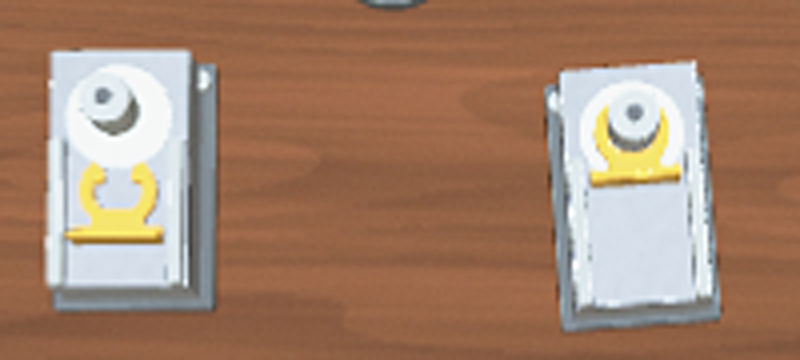

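View pics/c2.png

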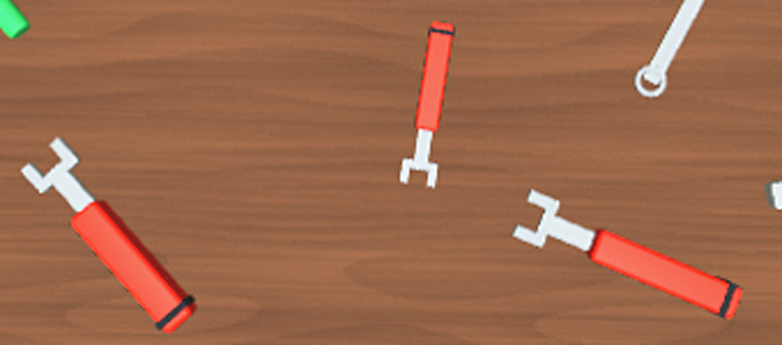

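View pics/c3.png

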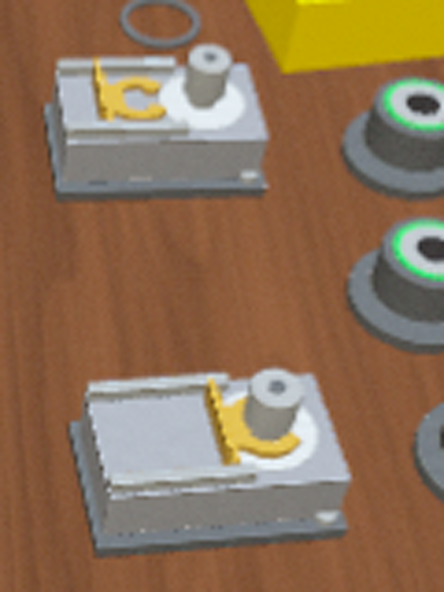

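The wanted fork is the middle one at top (267,210). It measures about 162 mm; the left fork at (127,268) is about 203 mm and the right one at (352,277) about 225 mm. The unfinished fixture is the left one in the top picture, (152,105). Its clip lies clear of the shaft, while the one at (280,108) is clipped on. Next I'll take precise poses.

```bash
python3 - <<'E'
from h import *
crop('top','pics/top0.png',245,165,295,255,6.6,'pics/c4.png')
crop('top','pics/top0.png',125,62,185,142,7,'pics/c5.png')
crop('side','pics/side0.png',185,200,275,240,8,'pics/c6.png')
crop('side','pics/side0.png',285,105,360,160,10,'pics/c7.png')
E
```

```text
(no output)
```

View pics/c4.png

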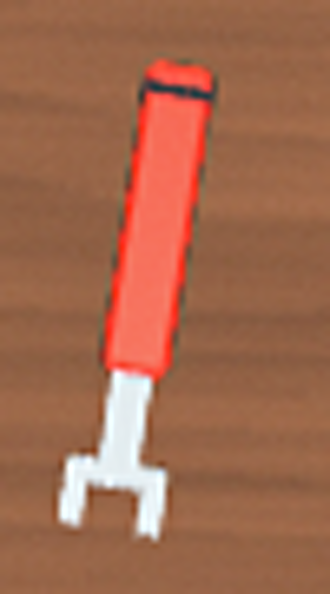

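View pics/c5.png

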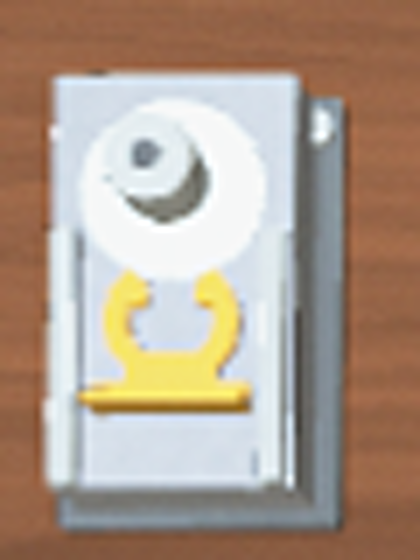

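View pics/c6.png

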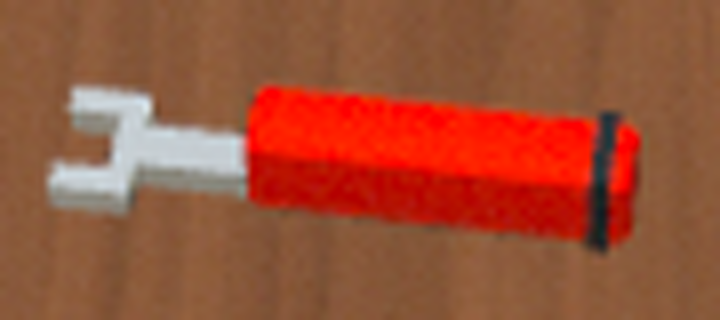

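View pics/c7.png

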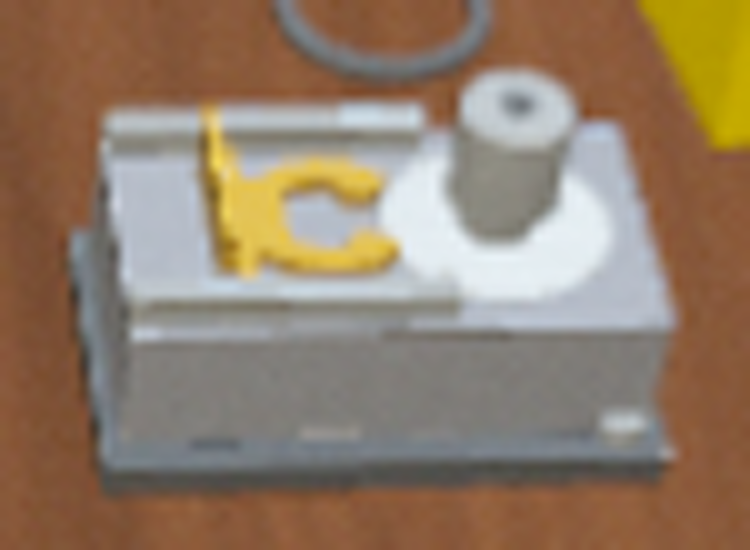

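```bash
cat > fit.py <<'E'
from h import *
from scipy.optimize import least_squares
def c2p(u,x0,y0,s): return (np.array(u)+.5)/s-.5+np.array([x0,y0])
def fit(obs,p0):
    def T(p,X):
        c,s=np.cos(p[2]),np.sin(p[2]); return [p[0]+c*X[0]-s*X[1],p[1]+s*X[0]+c*X[1],X[2]]
    f=lambda p:np.concatenate([proj(n,T(p,X))-u for n,u,X in obs])
    q=least_squares(f,p0); return q.x,q.fun.reshape(-1,2)
E
cat > m1.py <<'E'
from fit import *
A=lambda u:c2p(u,245,165,6.6); B=lambda u:c2p(u,185,200,8)
C=lambda u:c2p(u,125,62,7); D=lambda u:c2p(u,285,105,10)
p,e=fit([('top',A((148,535)),(.11,.014,.010)),('top',A((70,524)),(.11,-.014,.010)),
 ('top',A((107,365)),(.055,-.012,.028)),('top',A((170,378)),(.055,.012,.028)),
 ('side',B((52,170)),(.11,.014,.01)),('side',B((72,93)),(.11,-.014,.01))],[.43,-.12,3.14])
print('fork',p);print(e.round(1))
q,e=fit([('top',C((148,153)),(0,0,.089)),('top',C((345,528)),(-.105,-.048,0)),
 ('top',C((77,232)),(-.015,.03,.06)),('top',C((268,234)),(-.015,-.03,.06)),('top',C((76,486)),(-.1,.03,.06)),
 ('side',D((517,105)),(0,0,.089)),('side',D((105,490)),(-.105,-.048,0)),('side',D((668,478)),(.045,-.048,0))],[.7,.2,0])
print('fix',q);print(e.round(1))
k,e=fit([('top',C((80,396)),(-.031,.026,.02+.05)),('top',C((251,399)),(-.031,-.026,.07)),
('side',D((203,108)),(-.031,.026,.07)),('side',D((228,272)),(-.031,-.026,.05))],[.62,.2,0])
print('clip',k);print(e.round(1))
c,s=np.cos(q[2]),np.sin(q[2]); d=k[:2]-q[:2]; print('clip in fix',c*d[0]+s*d[1],-s*d[0]+c*d[1])
E
python3 m1.py
```

```text
fork [ 0.43825487 -0.12122447  2.96524758]
[[-0.5 -0.2]
 [-0.4 -0.9]
 [-0.5  0.1]
 [ 0.1  0.2]
 [-0.7  0.8]
 [-0.   0.9]]
fix [0.68410225 0.16433787 0.04061143]
[[-0.3  0.2]
 [ 0.4  0.3]
 [-0.2 -0.6]
 [-1.3 -1.3]
 [-0.2 -0.4]
 [-0.5  0.5]
 [-0.8  1.6]
 [-0.7  1. ]]
clip [0.64122086 0.16287328 0.03751149]
[[-0.3  0.1]
 [-1.7 -0.6]
 [ 0.1  0.5]
 [-0.6  2.9]]
clip in fix -0.04290550004068962 0.0002776166972390723
```

```bash
cat > ov.py <<'E'
from fit import *
def box(x0,x1,y0,y1,z0,z1):
    P=[(x,y,z) for x in(x0,x1) for y in(y0,y1) for z in(z0,z1)]
    return [(a,b) for i,a in enumerate(P) for b in P[i+1:] if sum(u!=v for u,v in zip(a,b))==1]
FORK=box(-.055,.055,-.012,.012,0,.03)+box(.095,.11,.010,.018,0,.01)+box(.095,.11,-.018,-.01,0,.01)+box(.087,.095,-.018,.018,0,.01)
circ=[(.015*np.cos(t),.015*np.sin(t),.089) for t in np.linspace(0,6.2832,25)]
FIX=box(-.105,.045,-.048,.048,0,.0)+[((-.1,s,.06),(-.015,s,.06)) for s in(.03,-.03)]+list(zip(circ[:-1],circ[1:]))
CLIP=box(-.031,-.031,-.026,.026,.05,.07)
def ov(n,im,items,x0,y0,x1,y1,s,out):
    o=cv2.resize(im[y0:y1,x0:x1],None,fx=s,fy=s,interpolation=cv2.INTER_CUBIC)
    for p,L,col,dz in items:
        c,sn=np.cos(p[2]),np.sin(p[2])
        for a,b in L:
            q=[tuple(int(v) for v in ((proj(n,(p[0]+c*X[0]-sn*X[1],p[1]+sn*X[0]+c*X[1],X[2]+dz))-(x0,y0)+.5)*s-.5)) for X in(a,b)]
            cv2.line(o,q[0],q[1],col,1,cv2.LINE_AA)
    cv2.imwrite(out,o)
E
cat >o1.py <<'E'
from ov import *
import sys
f=(.4385,-.1205,3.0); g=(.684,.1645,.025); k=(.6412,.1629,.025)
I=[(f,FORK,(255,0,0),0),(g,FIX,(255,0,0),0),(k,CLIP,(0,0,255),0)]
t=cv2.imread('pics/top0.png');s=cv2.imread('pics/side0.png')
ov('top',t,I,245,165,295,255,6.6,'pics/a1.png');ov('top',t,I,125,62,185,142,7,'pics/a2.png')
ov('side',s,I,185,200,275,240,8,'pics/a3.png');ov('side',s,I,285,105,360,160,10,'pics/a4.png')
i=[cv2.imread(f'pics/a{j}.png') for j in(1,2,3,4)]
def cat(a,b,out):
    W=np.zeros((max(a.shape[0],b.shape[0]),a.shape[1]+b.shape[1],3),np.uint8);W[:a.shape[0],:a.shape[1]]=a;W[:b.shape[0],a.shape[1]:]=b;cv2.imwrite(out,W)
cat(i[0],i[1],'pics/'+sys.argv[1]+'t.png')
W=np.vstack([np.pad(i[2],((0,0),(0,30),(0,0))),i[3]]) ; cv2.imwrite('pics/'+sys.argv[1]+'s.png',cv2.resize(W,None,fx=.68,fy=.68,interpolation=cv2.INTER_AREA))
E
python3 o1.py o1
```

```text
(no output)
```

View pics/o1t.png

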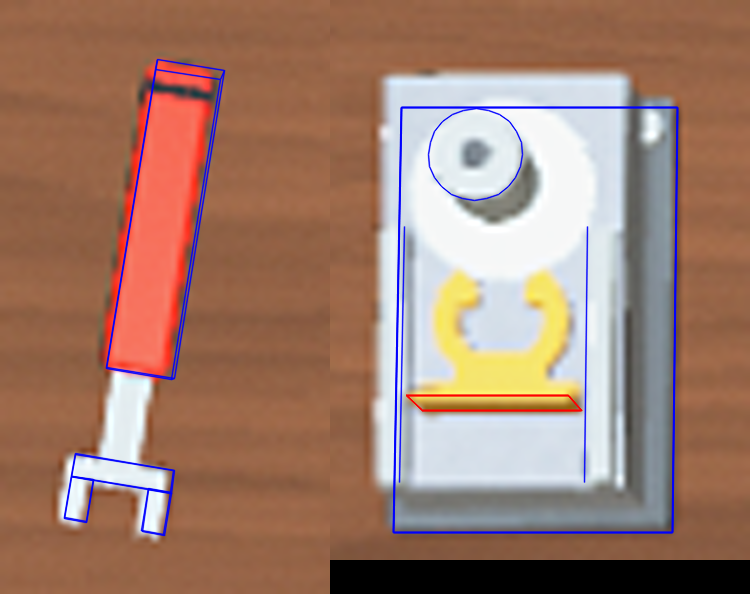

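View pics/o1s.png

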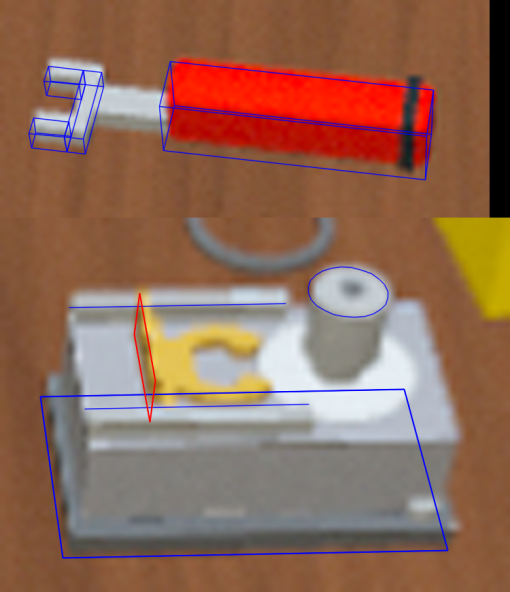

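Overlays fit to about 1–2 px, which is enough given the guide's play. I'm checking IK for the grasp and push poses, then grasping.

```bash
cat >> h.py <<'E'
from scipy.spatial.transform import Rotation as Ro
def quat(a,s):  # fork yaw a, sign s
    y=np.array([0,0,-1.]); z=s*np.array([-np.sin(a),np.cos(a),0]); x=np.cross(y,z)
    q=Ro.from_matrix(np.c_[x,y,z]).as_quat(); return [q[3],q[0],q[1],q[2]]
E
python3 - <<'E'
from h import *
fa=3.025; f=np.array([.438,-.119]); d=np.array([np.cos(fa),np.sin(fa)]); P=f+.01*d
print(P, Ro.from_quat(np.roll(r.get_state()['tcp_rot'],-1)).as_matrix().round(2).tolist())
for s in(1,-1):
    for z in(.15,.004): print(s,'grasp',z,r.inverse_kinematics([*P,z],quat(fa,s)))
    for p in([.45,.16,.2],[.50,.16,.07],[.56,.16,.06]): print(s,'push',r.inverse_kinematics(p,quat(.025,s)))
    print(s,'lay',r.inverse_kinematics([.42,-.0,.004],quat(.025,s)))
E
```

```text
[ 0.42806789 -0.11783671] [[-0.93, -0.0, 0.37], [-0.37, 0.0, -0.93], [-0.0, -1.0, -0.0]]
1 grasp 0.15 [-2.95428144e-01  2.89168335e-01  2.07908197e+00 -4.44089210e-16
  7.73342344e-01  1.39196084e+00]
1 grasp 0.004 [-2.95428144e-01  5.94340080e-01  2.12396726e+00 -4.44089210e-16
  4.23285317e-01  1.39196084e+00]
1 push [ 3.16696568e-01  2.51382536e-01  1.97429204e+00 -4.44089210e-16
  9.15918077e-01 -1.27909976e+00]
1 push [ 2.87033308e-01  5.28091477e-01  1.94178780e+00 -4.44089210e-16
  6.71713375e-01 -1.30876302e+00]
1 push [ 2.57865853e-01  6.03763564e-01  1.81513345e+00 -4.44089210e-16
  7.22695638e-01 -1.33793047e+00]
1 lay [-2.83371256e-02  5.80295067e-01  2.17458696e+00 -4.44089210e-16
  3.86710626e-01 -1.62413345e+00]
-1 grasp 0.15 [-2.95428144e-01  2.89168335e-01  2.07908197e+00 -4.44089210e-16
  7.73342344e-01 -1.74963182e+00]
-1 grasp 0.004 [-2.95428144e-01  5.94340080e-01  2.12396726e+00 -4.44089210e-16
  4.23285317e-01 -1.74963182e+00]
-1 push [ 3.16696568e-01  2.51382536e-01  1.97429204e+00 -4.44089210e-16
  9.15918077e-01  1.86249289e+00]
-1 push [ 2.87033308e-01  5.28091477e-01  1.94178780e+00 -4.44089210e-16
  6.71713375e-01  1.83282963e+00]
-1 push [ 2.57865853e-01  6.03763564e-01  1.81513345e+00 -4.44089210e-16
  7.22695638e-01  1.80366218e+00]
-1 lay [-2.83371256e-02  5.80295067e-01  2.17458696e+00 -4.44089210e-16
  3.86710626e-01  1.51745920e+00]
```

s=+1 works for both grasp and push. Grasping now.

```bash
python3 - <<'E'
from h import *
fa=3.025; f=np.array([.438,-.119]); d=np.array([np.cos(fa),np.sin(fa)]); P=f+.01*d
q=quat(fa,1)
r.goto([*P,.16],q); r.move_l([*P,.004],feed=.1)
r.move_gripper(.0,90); s=r.get_state(); print(s['opening'],s['time'],s['contact_force'])
r.move_l([*P,.12],feed=.1); s=r.get_state(); print(s['opening'],s['time'],s['contact_force'],s['ft_torque'])
r.wait(.2)
cv2.imwrite('pics/s1.png',imaging.snapshot('side'));cv2.imwrite('pics/t1.png',imaging.snapshot('top'))
E
```

```text
0.022560220268786877 4.2583 [-0.80994737 -0.06577935  7.10174796]
0.022434069442820222 5.5667 [ 0.15299428 -1.45791    -2.70693598] [-0.04891293 -0.03910248 -0.04837544]
```

View pics/s1.png

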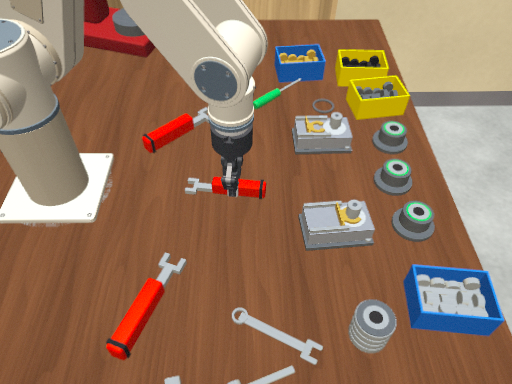

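View pics/t1.png

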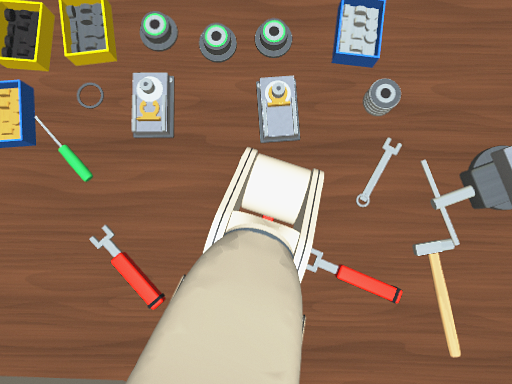

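The fork is held: side view shows it level, with tines at (190,187) and the handle end at (265,188). Opening is 22.4 mm. Next I bring it behind the guide and check alignment.

```bash
cat >> h.py <<'E'
YAW=.025
def pos(tip,z,G=(.684,.1635),off=.100,dy=0):   # tip: tine end x in fixture frame
    c,s=np.cos(YAW),np.sin(YAW); u=tip-off
    return [G[0]+c*u-s*dy,G[1]+s*u+c*dy,z]
E
python3 - <<'E'
from h import *
q=quat(YAW,1)
r.move_l([.428,-.118,.2],feed=.15)
r.goto(pos(-.125,.2),q); r.move_l(pos(-.125,.061),feed=.1); r.wait(.2)
s=r.get_state(); print(s['time'],s['tcp_pos'],pos(-.125,.061),s['contact_force'])
for n in('side','top'):
    im=imaging.snapshot(n); cv2.imwrite(f'pics/{n}2.png',im)
crop('side','pics/side2.png',235,85,365,165,6,'pics/s2c.png'); crop('top','pics/top2.png',115,60,195,200,4.2,'pics/t2c.png')
E
```

```text
10.575 [0.45931849 0.15796249 0.06140219] [np.float64(0.45907030883796696), np.float64(0.15787558591918974), 0.061] [-0.64946843 -0.65028349 -1.98830412]
```

View pics/s2c.png

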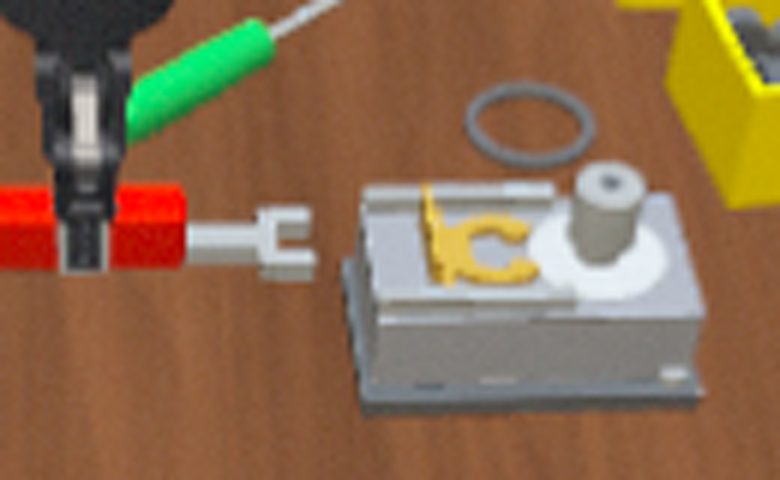

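View pics/t2c.png

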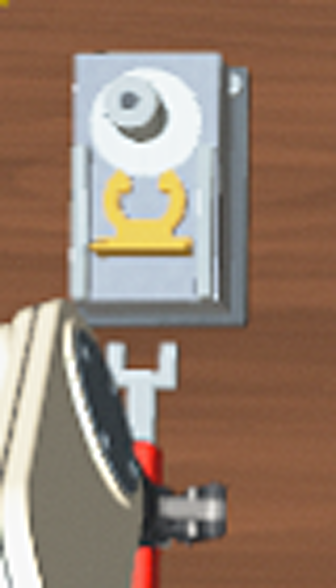

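```bash
python3 - <<'E'
from ov import *
from h import *
im=cv2.imread('pics/side2.png')
p=pos(-.125-.11,.0574,off=0)
ov('side',im,[((p[0],p[1],YAW),FORK,(255,0,0),.0574)],235,85,365,165,6,'pics/s2o.png')
im=cv2.imread('pics/top2.png')
ov('top',im,[((p[0],p[1],YAW),FORK,(255,0,0),.0574)],115,60,195,200,4.2,'pics/t2o.png')
E
```

```text
(no output)
```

View pics/s2o.png

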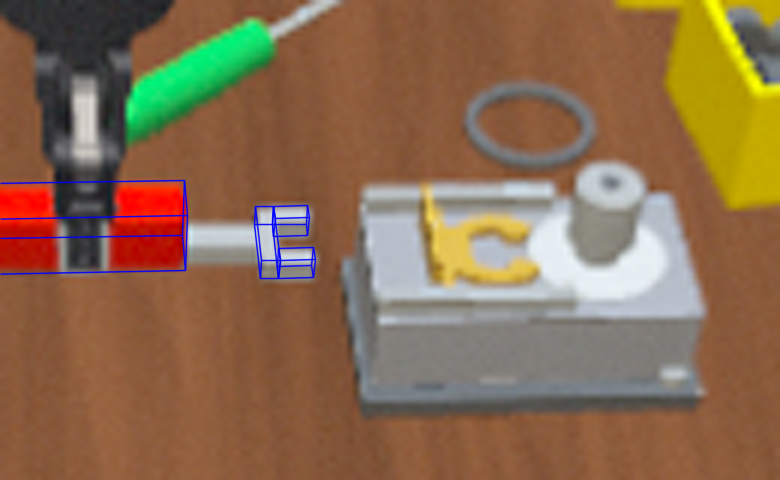

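View pics/t2o.png

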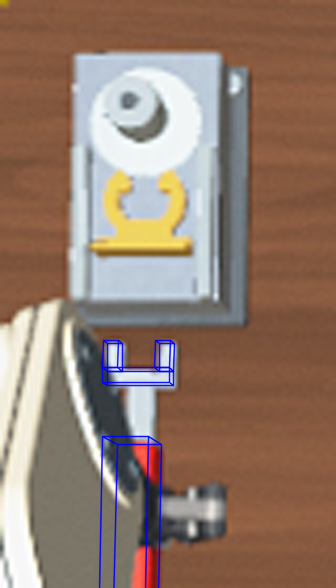

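The fork model matches the held tool within about 1 mm and is centred on the heel. Pushing in small steps, watching force.

```bash
python3 - <<'E'
from h import *
r.move_l(pos(-.085,.061),feed=.06)
s=r.get_state();print(s['time'],s['contact_force'].round(1))
t=-.085
while t<-.0375:
    t+=.004; r.move_l(pos(t,.061),feed=.03); s=r.get_state()
    print(round(t,4),s['tcp_pos'].round(4),s['contact_force'].round(1),round(s['time'],2))
    if abs(s['contact_force'][0])>40: break
for n in('side','top'):
    im=imaging.snapshot(n); cv2.imwrite(f'pics/{n}3.png',im)
crop('side','pics/side3.png',235,85,365,165,6,'pics/s3c.png'); crop('top','pics/top3.png',115,60,195,200,4.2,'pics/t3c.png')
E
```

```text
11.4917 [-0.4  0.1 -1.1]
-0.081 [0.5032 0.159  0.0611] [ 0.1  0.3 -1.8] 11.78
-0.077 [0.5073 0.1591 0.061 ] [-0.4 -0.5 -1.8] 12.06
-0.073 [0.5113 0.1592 0.061 ] [-0.9  0.5 -1.3] 12.34
-0.069 [0.5154 0.1593 0.061 ] [-0.3 -0.7 -1.7] 12.62
-0.065 [0.5194 0.1594 0.061 ] [ 0.4 -0.  -1.3] 12.91
-0.061 [0.5234 0.1595 0.061 ] [ 0.5  0.5 -2.1] 13.19
-0.057 [0.5274 0.1596 0.061 ] [ 0.8  1.1 -1.4] 13.47
-0.053 [0.5314 0.1597 0.061 ] [-0.3 -0.2 -0.9] 13.76
-0.049 [0.5353 0.1598 0.061 ] [-0.6  0.2 -1.3] 14.04
-0.045 [0.5385 0.1599 0.0608] [-3.2  0.9 -0.5] 14.32
-0.041 [0.5424 0.1599 0.0607] [-4.2 -0.2 -2. ] 14.61
-0.037 [0.5462 0.16   0.0607] [-5.   0.2 -1.7] 14.89
```

View pics/s3c.png

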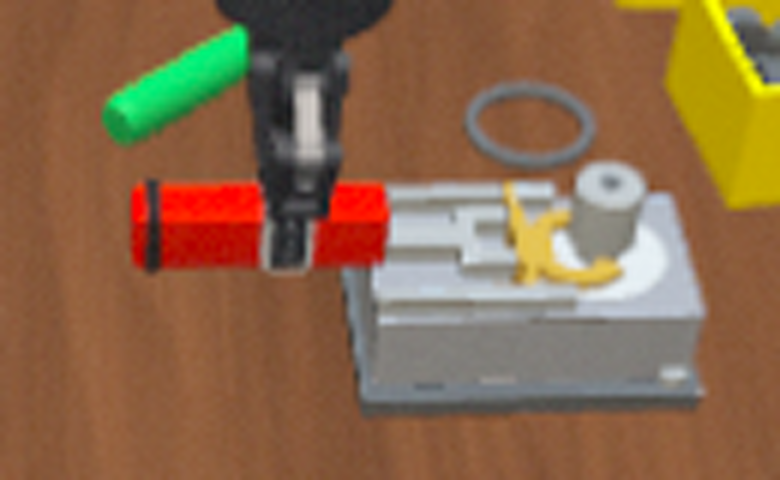

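View pics/t3c.png

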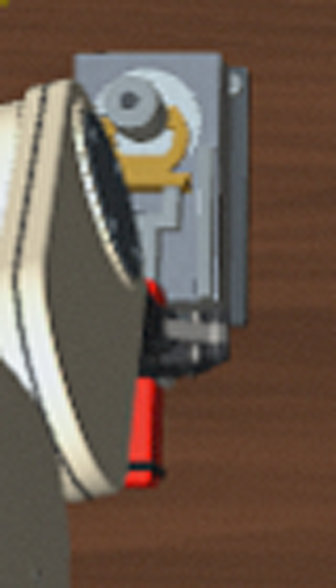

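The clip has slid to the shaft (heel at about side crop (515,235)) and the spring force has begun. Continuing to the stop.

```bash
python3 - <<'E'
from h import *
t=-.037
while t<-.012:
    t+=.002; r.move_l(pos(t,.061),feed=.03); r.wait(.05); s=r.get_state()
    print(round(t,4),s['tcp_pos'].round(4),s['contact_force'].round(1),round(s['opening'],4),round(s['time'],2))
    if abs(s['contact_force'][0])>30: break
for n in('side','top'):
    im=imaging.snapshot(n); cv2.imwrite(f'pics/{n}4.png',im)
crop('side','pics/side4.png',235,85,365,165,6,'pics/s4c.png')
E
```

```text
-0.035 [0.5487 0.1601 0.0608] [-3.8  1.6 -1.2] 0.0223 15.29
-0.033 [0.5525 0.1603 0.0615] [-0.1 -0.  -1.4] 0.0223 15.59
-0.031 [0.5534 0.1602 0.0611] [ 0.9 -0.  -0.7] 0.0228 15.89
-0.029 [0.5552 0.1603 0.061 ] [ 1.5  0.1 -1.7] 0.0224 16.19
-0.027 [0.5563 0.1602 0.0607] [-3.2 -0.  -0.7] 0.0225 16.49
-0.025 [0.5564 0.16   0.0604] [-8.7  0.   0.8] 0.0223 16.79
-0.023 [0.5566 0.1598 0.06  ] [-14.2   0.4   4. ] 0.0224 17.09
-0.021 [0.5566 0.1597 0.0597] [-21.5   0.2   8.4] 0.023 17.39
-0.019 [0.557  0.1592 0.0587] [-21.   -0.2   2.8] 0.0226 17.69
-0.017 [0.5571 0.159  0.0584] [-27.5  -1.2   7.7] 0.0226 17.99
-0.015 [0.5571 0.1589 0.0582] [-34.6  -0.8  12.1] 0.0224 18.29
```

View pics/s4c.png

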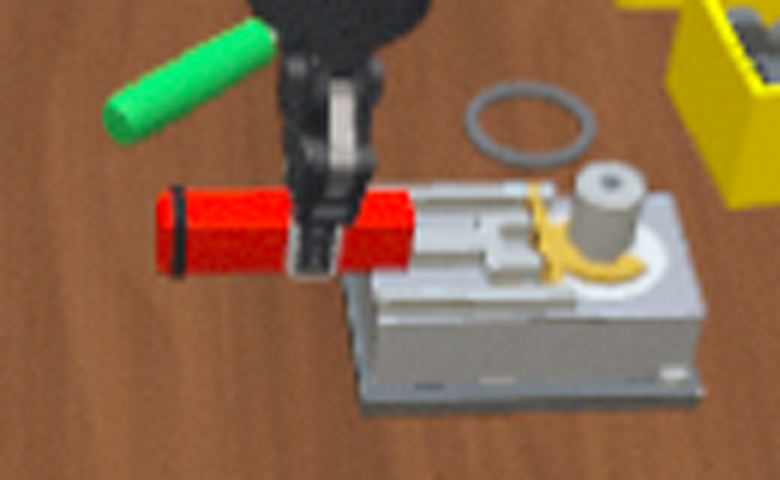

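It snapped through: force fell to about 0, then met a hard stop at TCP x≈0.557, where the model expects heel home. Backing off and looking.

```bash
python3 - <<'E'
from h import *
r.move_l(pos(-.03,.061),feed=.05); r.move_l(pos(-.15,.062),feed=.12)
r.move_l(pos(-.15,.15),feed=.15); s=r.get_state(); print(s['time'],s['contact_force'],s['opening'])
r.goto([.40,-.03,.15],quat(YAW,1)); r.wait(.2); print(r.get_state()['time'])
for n in('side','top'):
    im=imaging.snapshot(n); cv2.imwrite(f'pics/{n}5.png',im)
a=cv2.imread('pics/top5.png')[60:150,115:315]; cv2.imwrite('pics/t5c.png',cv2.resize(a,None,fx=4,fy=4,interpolation=2))
E
```

```text
20.725 [-0.37918203 -0.61362362 -1.40636778] 0.0222772398139457
21.7083
```

View pics/t5c.png

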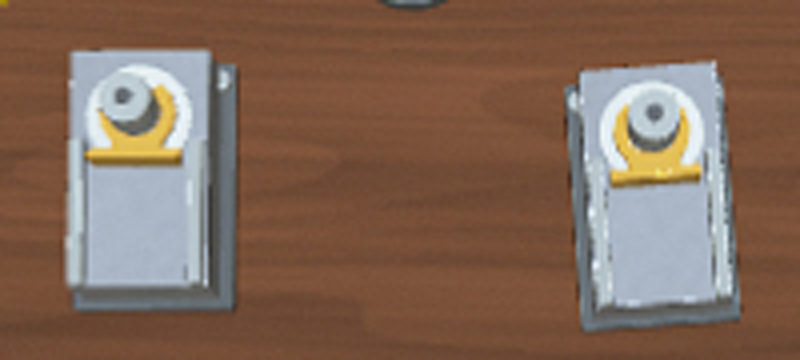

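View pics/side5.png

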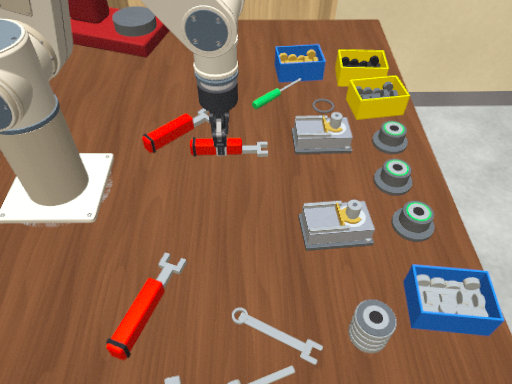

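View pics/top5.png

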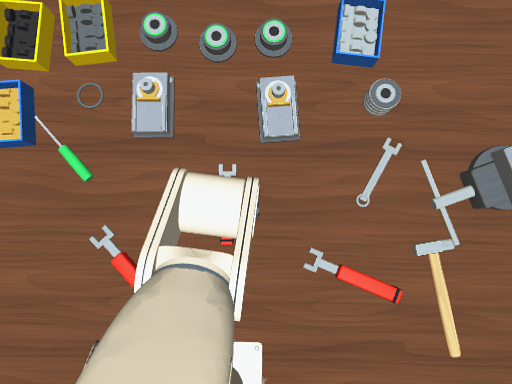

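The clip now wraps the shaft just as on the finished fixture: heel at crop (133,157) against (655,176). Laying the tool on clear bench with contact sensing, plus a numeric seat check.

```bash
python3 - <<'E'
from fit import *
D=lambda u:c2p(u,115,60,4)
print('heel back-top z.07', at('top',D((133,154)),.07)-at('top',D((123,96)),.089))
b=at('top',D((655,173)),.07)-at('top',D((654,114)),.089); print(b,np.linalg.norm(b))
r.move_l([.40,-.03,.02],feed=.1); r.wait(.1); z=.012; b=r.get_state()['contact_force'][2]
while z>.0005:
    r.move_l([.40,-.03,z],feed=.02); s=r.get_state(); f=s['contact_force'][2]-b
    print(round(z,4),round(f,1),s['time'])
    if f>4: break
    z-=.0015
cv2.imwrite('pics/side6.png',imaging.snapshot('side')); crop('side','pics/side6.png',170,120,290,190,6,'pics/s6c.png')
E
```

```text
heel back-top z.07 [-0.02758663 -0.00218525 -0.019     ]
[-0.02837971 -0.00197111 -0.019     ] 0.034209547660627955
0.012 -0.2 23.9083
0.0105 -0.9 24.1583
0.009 -0.0 24.4083
0.0075 0.4 24.6583
0.006 -0.6 24.9083
0.0045 0.8 25.1583
0.003 31.4 25.4083
```

View pics/s6c.png

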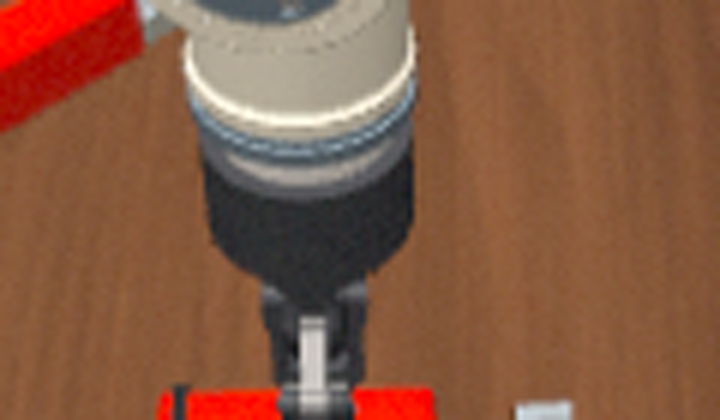

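Contact came at z≈0.004, as at the pick, so the tool is flat. Easing off, releasing and checking.

```bash
python3 - <<'E'
from h import *
r.move_l([.40,-.03,.0042],feed=.02); print(r.get_state()['contact_force'])
r.move_gripper(.085,20); r.wait(.2); r.move_l([.40,-.03,.2],feed=.12)
r.goto([.25,-.4,.25],quat(-1.2,1)); r.wait(.3); print(r.get_state()['time'],r.get_state()['contact_force'])
for n in('side','top'): cv2.imwrite(f'pics/{n}7.png',imaging.snapshot(n))
crop('top','pics/top7.png',120,60,300,260,3,'pics/t7c.png')
crop('side','pics/side7.png',180,100,380,260,4,'pics/s7c.png')
E
```

```text
[-0.23566533  0.02923942 10.55855524]
30.1167 [ 0.64734246 -0.01568509 -0.32782601]
```

View pics/t7c.png

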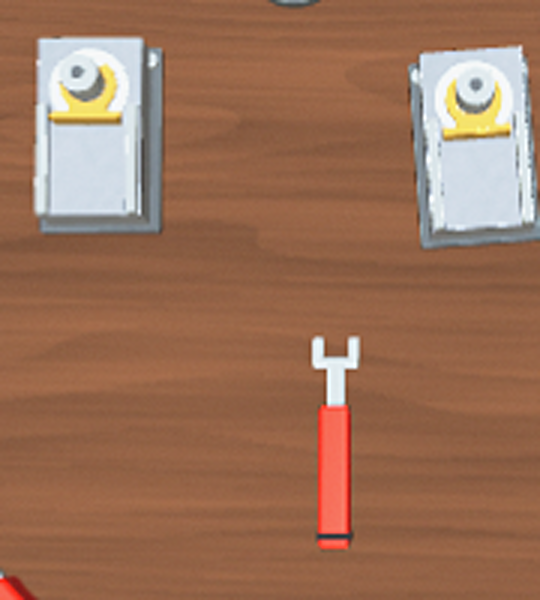

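View pics/s7c.png

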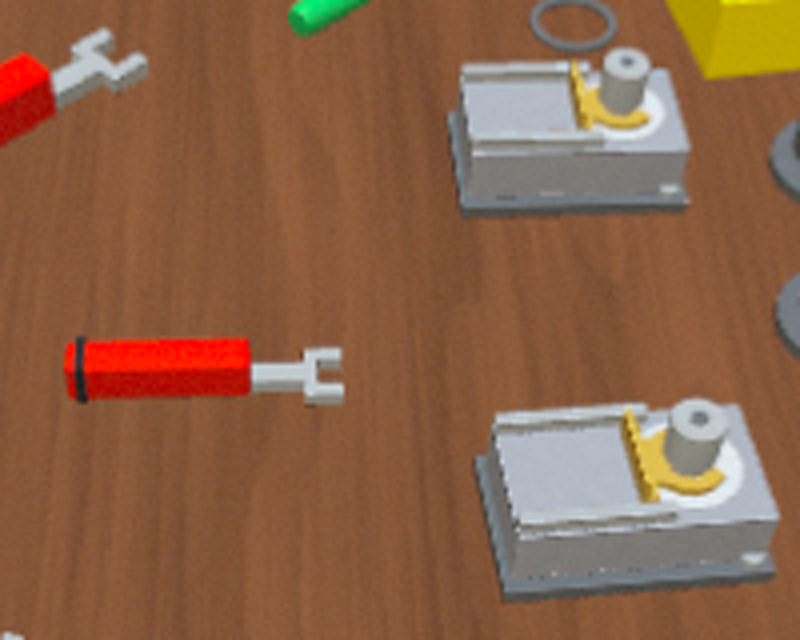

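The tool lies flat at top crop (335,440), and the clip is home at (85,117), matching the finished fixture in both views. Handing in.

```bash
python3 - <<'E'
from workcell import r
print(r.hand_in())
E
```

```text
the job is handed in; nothing more can be done
None
```

The clip is fully home on its shaft, the fork tool is back flat on the bench, and I handed the job in at about 30 s of the 58 s allowed. I used the middle fork, which measured about 162 mm; the other two measured about 203 and 225 mm. Only its tines touched the clip.

- **Snap:** the push force rose to about 5 N, dropped to zero as the clip snapped on, then climbed to 35 N against a hard stop.
- **Seat:** the heel sits the same distance from the shaft as on the finished fixture, within about 1 mm.
- **Tool:** the last pictures from both cameras show it flat and released on clear bench, with the arm away from everything. It met the bench with 31 N through the tool while being laid down, and I eased that to about 10 N before opening the gripper.
- **Disagreement:** in my first position fit, the side camera's view of the fixture's foot was about 3 pixels off from the model. I steered by the tool's measured position in the pictures instead, and the push was not affected.

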